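# Load a turning blank into the marking cradle by pushing

## Task

Load the marking cradle by pushing only, without pinching or lifting the blank: tip over the tall square wooden blank that stands in the cradle so that it lies along the trough towards the end stop, and gently push it along until its end is fully home against the stop. Then flip the hinged keeper bar over so that it rests across the blank. Leave the other things on the bench where they stand.

Things in the scene. Friction and masses are not known exactly. Their poses are not given: they have to be found in the camera images.
- cradle: Grey metal marking cradle, fixed to the bench: base 100 x 350 x 12 mm. Origin at the base's middle, on the bench; z up, y along the trough to the end stop, x across, roughly away from the robot. Trough centred on x = 0, floor 12 mm up, from y = -155 mm to +150. Side walls 49 mm apart up to 24 mm above the bench, then flaring to 78 mm over all at 42 mm. Low heel wall at y = -155, 26 mm high.
- cradle_stop (a point): Centre of the spot on the end stop's face where the blank's end must rest: (0, 150, 34.5) mm in the cradle's frame, axes as the cradle's. The stop is a block 74 wide, 20 thick, its top 68 mm above the bench. A short steel and brass punch, only for looks, sticks out of its outer side.
- blank: Loose square blank of pale wood, 45 x 45 x 200 mm, 0.19 to 0.38 kg. Starts upright on the trough's floor, square to it, at y = -126 to -106 mm of the cradle. Origin at the centre of its foot; z along its length, up at the start. Pushed near its top towards the stop, past 13 degrees it falls into the trough, 30 to 55 mm short of the stop, then slides easily. Press it with no more than 25 N.
- blank_head (a point): Centre of the blank's other end (the top as it stands), 200 mm along the blank's z from its origin; this end comes to the stop. When the blank lies in the trough its axis is 34.5 mm and its top 57 mm above the bench.
- keeper (a joint): Hinge angle (rad) of the keeper, a flat steel bar 30 wide, 8 thick, hinged on the robot's side of the cradle. 0 = open (start), leaning back 0.26 rad from upright, away from the trough; 0.26 = upright; grows as it swings over the trough; 1.83 = level, lying on the blank; 1.98 = its limit with no blank. 0.15 kg, nearly free, no spring: pushed well past upright it falls by itself.
- keeper_hinge (a point): Point on the keeper's hinge axis at the middle of the bar's width: (-50, 75, 61) mm in the cradle's frame. The axis runs along the cradle's y.
- keeper_tip (a point): Centre of the small black ball (22 mm) at the keeper's free end, 110 mm from the hinge axis.
- offcut: Short square wooden offcut 45 x 45 x 80 mm. Bystander, to be left alone; it stands loose on the bench 100 to 200 mm from the cradle's centre line. Origin at the centre of its underside, z up.
- wax_tin: Tin of wax, 68 mm across, 60 mm high. Bystander, to be left alone; it stands loose on the bench 100 to 200 mm from the cradle's centre line. Origin at the centre of its underside, z up.
- faceplate: Steel lathe faceplate lying flat, 76 mm across, with a hub 38 mm across, 36 mm high in all. Bystander, to be left alone; it stands loose on the bench 100 to 200 mm from the cradle's centre line. Origin at the centre of its underside, z up.
- dish: Small turned dark wooden dish, 90 mm across, 40 mm high. It stands on the robot's side of the cradle, by the heel end. Bystander, to be left alone; it stands loose on the bench 100 to 200 mm from the cradle's centre line. Origin at the centre of its underside, z up.
Mind the look-alikes: they are no part of the job. Leave any black or purple look-alike of the blank alone.

How it is judged:
By the outcome, as a careful person would: the job done as asked, in the order asked, and still so for the second after the job is handed in, with the robot touching nothing.
It also fails if it takes over 53 s, if anything falls off the work surface, if the arm or the gripper's body presses on something with over 40 N, if the wrist force passes 120 N, or if a joint passes its speed limit or range.

## Robot

A 6-joint arm with a two-finger parallel gripper is mounted at the origin on the work surface. World frame = base frame: x ahead of the robot, y to its left, z up, the work surface at z = 0. Lengths are in m, angles in rad, forces in N, time in s.
With the tool pointing down it reaches from about 0.325 to 0.875 m from the base axis. Payload 4.4 kg.
Tool frame: the origin (TCP) lies midway between the tips of the shut fingers; the grasp point (between the pads) lies 19 mm behind it; z points along the fingers, y is the direction in which the jaws open and shut (so a half turn about z gives the same grasp; the last joint's range is limited). The gripper opens to 85 mm and grips with 20 to 120 N. Pads are 22 mm wide; open, the fingers measure 114 mm over their backs; the gripper's body (76 mm by 85 mm) begins 54 mm behind the grasp point. The pads swing forward as they close: fully open they stand 13 mm farther back than shut.
Start: joints at [-1.371, 0.207, 1.542, -0, 1.393, -0.15], TCP at [0.197, -0.54, 0.231] pointing down, gripper open.
Joint ranges: [-2.73, 2.73], [-0.86, 2.22], [0.23, 2.46], [-1.11, 4.25], [0.08, 2.63], [-2.82, 2.82]. Speed limits (rad/s): [2.79, 2.79, 3.14, 3.14, 3.14, 3.14].

## Interface

Orientations are given as a unit quaternion [x, y, z, w].
In Python, from cell import manip, cams gives the robot as it stands.
- The arm moves only by the tool jog_arm, never from a script. Its argument "targets" is a list of rows, each a list of 3 entries, a list of its own where there are three numbers: the opening in per cent of the stroke, from 0 (shut) to 100 (fully open), then the shift along the world's x, y, z in m, then the turn about the world's z in degrees. A call has 1 to 20 rows; each row shifts and turns the commanded pose from where the row before left it; what a row does not reach is not made up. A row lasts 1/8 s, in which the tool goes at most 62.5 mm and 10.7 degrees, less where a joint would pass 70% of its speed; a pose out of reach is approached as far as the arm can. A call with a gripper value outside its range is refused whole. The fingers move at their own pace and stop on an object; "newtons" is the grip in N (left out, the last holds). Time passes only in rows, so rows that do not move let the fingers close. It gives the time, the measured TCP pose, the force and the opening at its end, in the units of the state.
- manip.get_obs(): the state, without advancing time (a new reading comes with each control period).
- cams.camera(name): name is "scene" or "top" or "wrist"; returns a dict with "frame" (400x640x3 uint8, red, green, blue), "fx", "fy", "cx", "cy" (pixels), "eye" and "attitude" of the camera in the world. Camera axes: x right, y down, z forward; pixel columns grow to the right and rows downward; lengths in m; the calibration is good to about 2 mm. The wrist camera is an equidistant fisheye: a pixel r from the principal point sees the ray r / f radians off the axis. A picture is of the moment at which its call begins. There is no depth.
- manip.finish_job(): hands the job in, once; it reports no verdict.
The state is a dict: "time_s": time; "q": joint angles; "qd": joint speeds; "tau": joint torques, N m; "eef_pos": TCP position; "tcp_rot": TCP orientation; "force": force on the tool from outside, world axes, zero at the start; "moment": the same for the moment, N m; "gripper_width": finger opening in m.
Only numpy, scipy, OpenCV 4.12 (cv2) and the standard library are available. Lean on these libraries where they do the work, as an engineer would, in place of code of your own. Each camera call takes 0.05 s, during which the arm holds its last target.

## Working session

There is one attempt and no reset: what is moved stays moved. The work goes in short steps, Python scripts to look and compute and a tool call to move; the robot and the scene stay as the last step left them, time stands still between calls to the robot, and variables do not carry over. Pictures are saved under pics/ and viewed, and the job is handed in when it is done.

Besides the shell and the picture viewer there is one more tool, called as a command line: name --argument value ..., lists and objects as JSON in quotes. jog_arm: Moves the arm, as the interface text tells. Its arguments: {"type":"object","properties":{"targets":{"type":"array","items":{"type":"array"}},"newtons":{"type":"number"}},"required":["targets"]}

```bash
mkdir -p pics; python3 - <<'E'
from cell import manip,cams
import cv2,pickle
d={}
for n in("scene","top"):
    c=cams.camera(n);d[n]=c
    cv2.imwrite(f"pics/{n}0.png",c["frame"][:,:,::-1])
    print(n,{k:v for k,v in c.items() if k!="frame"})
pickle.dump(d,open("c0.pkl","wb"))
print(manip.get_obs())
E
```

```text
scene {'fx': 373.2051161371937, 'fy': 373.2051161371937, 'cx': 314.80715868032763, 'cy': 195.2410962523675, 'eye': array([ 1.13053361, -0.04653699,  0.57581681]), 'attitude': array([ 0.65495964,  0.61407344, -0.29912185, -0.32321479])}
top {'fx': 419.53018844559546, 'fy': 419.53018844559546, 'cx': 319.13636488219385, 'cy': 198.65342418489314, 'eye': array([ 0.53658315, -0.02824465,  0.8753619 ]), 'attitude': array([-0.69937324,  0.71397707, -0.02273254,  0.02443454])}
{'time_s': 0.1, 'q': array([-1.37151707e+00,  2.07379089e-01,  1.54283806e+00, -5.27816358e-06,
        1.39352707e+00, -1.50507168e-01]), 'qd': array([ 0.00114289, -0.00250233, -0.00210021, -0.00054964,  0.00106724,
        0.0011996 ]), 'tau': array([-1.69529626e-04, -3.84089613e+01, -2.92546231e+01, -1.34080178e-04,
        4.89679776e-03,  2.32991022e-05]), 'eef_pos': array([ 0.19689375, -0.53948878,  0.23020395]), 'tcp_rot': array([ 9.84744474e-01,  1.74003343e-01, -2.88278965e-05, -1.07539784e-03]), 'force': array([ 0.09363446, -0.30592868, -0.04961099]), 'moment': array([ 0.01506672, -0.01179907, -0.02322457]), 'gripper_width': 0.08500676784314733}
```

View pics/scene0.png

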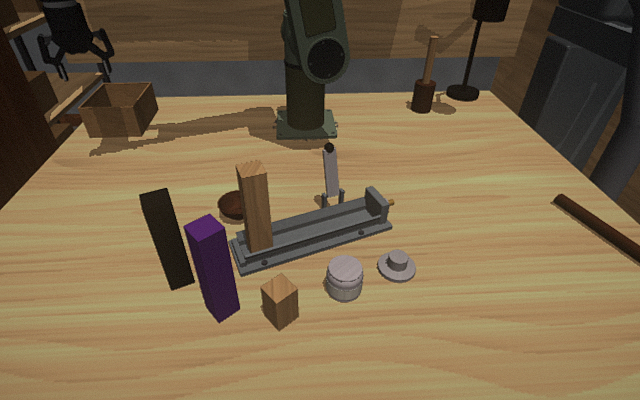

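View pics/top0.png

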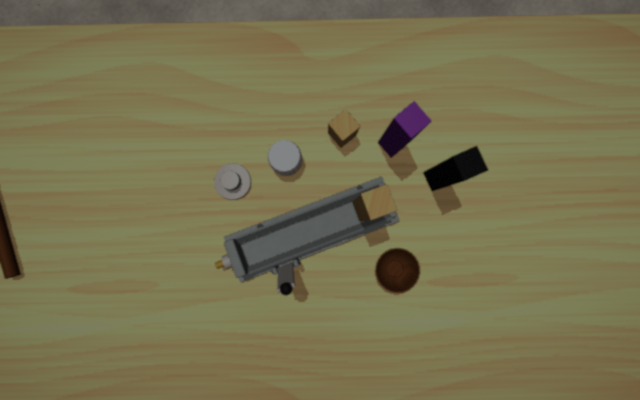

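The scene view shows the blank standing at the heel end (left, ~255,205). The keeper ball is at (329,148), with the stop at right (378,205). The top view shows the heel at (390,205), the stop at (235,258) and the ball at (286,288). I'll zoom in to pick corners.

```bash
python3 - <<'E'
import cv2
t=cv2.imread("pics/top0.png")[165:305,205:415]
s=cv2.imread("pics/scene0.png")[130:280,220:410]
cv2.imwrite("pics/topz.png",cv2.resize(t,(798,532),interpolation=cv2.INTER_CUBIC)*1)
cv2.imwrite("pics/scenez.png",cv2.resize(s,(760,600),interpolation=cv2.INTER_CUBIC))
E
```

```text
(no output)
```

View pics/topz.png

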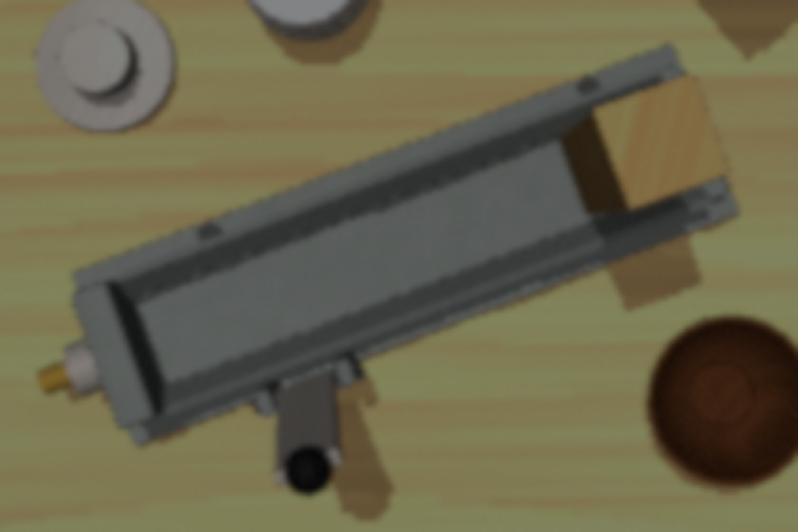

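View pics/scenez.png

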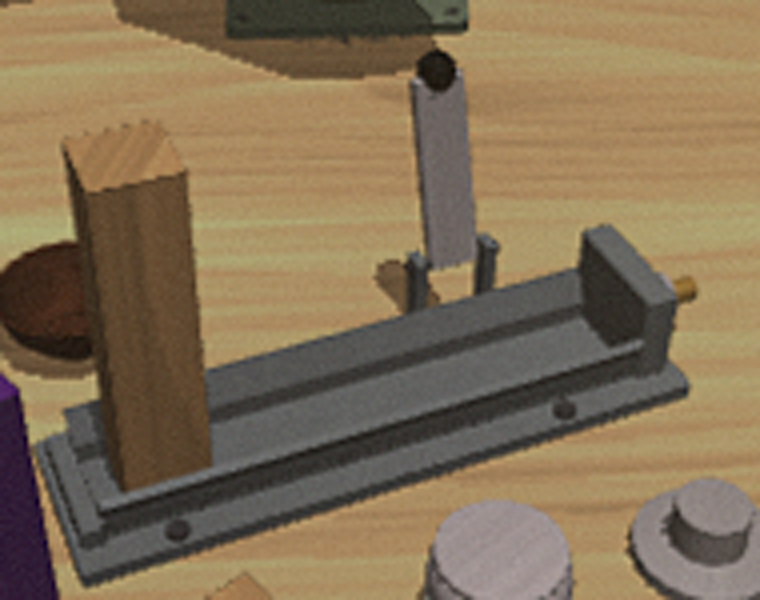

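```bash
cat > h.py <<'E'
import numpy as np,pickle
from scipy.spatial.transform import Rotation as R
def proj(c,P):
    p=R.from_quat(c["attitude"]).inv().apply(np.atleast_2d(P)-c["eye"])
    return np.c_[c["cx"]+c["fx"]*p[:,0]/p[:,2],c["cy"]+c["fy"]*p[:,1]/p[:,2]]
def C(pose,P):
    a=pose[2];P=np.atleast_2d(P)
    return np.c_[pose[0]+P[:,0]*np.cos(a)-P[:,1]*np.sin(a),pose[1]+P[:,0]*np.sin(a)+P[:,1]*np.cos(a),P[:,2]]
E
cat > fit.py <<'E'
from h import *
from scipy.optimize import least_squares
d=pickle.load(open("c0.pkl","rb"))
T=lambda l:np.array(l)/3.8+[205,165]
S=lambda l:np.array(l)/4+[220,130]
kt=np.array([[50,-175,12],[-50,-175,12],[50,175,12],[-50,175,12],[37,150,68],[37,170,68],[-37,170,68],[-37,150,68]])/1e3
pt=T([[672,43],[737,214],[75,272],[140,445],[110,283],[75,293],[122,427],[155,412]])
ks=np.array([[-50,-175,12],[50,-175,12],[50,175,12]])/1e3
ps=S([[36,448],[81,567],[688,376]])
bt=T([[595,108],[697,75],[732,178],[628,210]]); bs=S([[188,170],[92,193],[62,147],[160,122]])
bc=np.array([[22.5,22.5],[22.5,-22.5],[-22.5,-22.5],[-22.5,22.5]])/1e3
L=110e-3;ball=np.array([[-.050-L*np.sin(.26),.075,.061+L*np.cos(.26)]])
def f(x):
    p=x[:3]
    B=np.c_[bc[:,0]+x[3],bc[:,1]+x[4],np.full(4,.212)]
    r=[proj(d["top"],C(p,kt))-pt,proj(d["scene"],C(p,ks))-ps,proj(d["top"],C(p,B))-bt,proj(d["scene"],C(p,B))-bs,proj(d["top"],C(p,ball))-T([[307,470]]),proj(d["scene"],C(p,ball))-S([[436,70]])]
    return np.concatenate(r)
s=least_squares(lambda x:f(x).ravel(),[.45,0,.3,0,-.11],loss="soft_l1")
print(s.x,np.degrees(s.x[2]));print(f(s.x).round(1).tolist())
p=s.x[:3]
for n,q in dict(blanktop=[s.x[3],s.x[4],.212],stop=[0,.15,.0345],hinge=[-.05,.075,.061],ball=ball[0]).items():print(n,C(p,[q]).round(4))
print("y axis",C([0,0,p[2]],[[0,1,0]]))
E
python3 fit.py
```

```text
[ 0.533492   -0.01207663  0.34612965  0.00119609 -0.11611461] 19.83176819462882
[[1.1, -1.0], [1.9, -0.8], [-0.5, -0.4], [-0.7, 0.1], [-1.8, -1.0], [-2.4, 0.2], [-1.4, 1.3], [-0.3, 1.5], [-2.5, -2.8], [-1.9, 0.7], [-0.6, 0.4], [-1.5, 0.2], [-2.0, -1.2], [-0.7, -1.9], [0.2, -0.1], [-0.3, -1.7], [-1.7, -1.6], [-0.7, -3.3], [-0.9, -2.4], [-0.1, 0.1], [-0.4, -1.1]]
blanktop [[ 0.574  -0.1209  0.212 ]]
stop [[0.4826 0.129  0.0345]]
hinge [[0.461  0.0415 0.061 ]]
ball [[0.4344 0.0319 0.1673]]
y axis [[-0.33925955  0.94069281  0.        ]]
```

```bash
cat >> fit.py <<'E'
def g(x):
    global d
    d0=d;d={}
    for i,n in enumerate(("top","scene")):
        c=dict(d0[n]);w=x[5+6*i:11+6*i]
        c["eye"]=c["eye"]+w[:3]*.002;c["attitude"]=(R.from_rotvec(w[3:]*.003)*R.from_quat(c["attitude"])).as_quat();d[n]=c
    r=f(x[:5]);d=d0
    return r
s=least_squares(lambda x:np.r_[g(x).ravel()/.7,x[5:],x[3]/.001],np.r_[s.x,np.zeros(12)],loss="soft_l1")
print(s.x.round(4));print(g(s.x).round(1).tolist())
p=s.x[:3]
for n,q in dict(blanktop=[s.x[3],s.x[4],.212],stop=[0,.15,.0345],hinge=[-.05,.075,.061],ball=ball[0]).items():print(n,C(p,[q]).round(4))
E
python3 fit.py|tail -6
```

```text
-4.3270e-01  2.1515e+00 -9.5670e-01  3.7760e-01 -2.4690e-01]
[[0.8, -0.2], [1.4, -0.3], [0.4, -0.3], [-0.0, -0.1], [-1.0, -0.8], [-1.5, 0.3], [-0.6, 1.1], [0.4, 1.3], [-0.5, -1.7], [0.3, 1.6], [0.3, 1.0], [-0.5, 1.0], [-1.2, -0.3], [-0.0, -1.2], [1.1, 0.4], [0.2, 0.0], [-0.9, 0.2], [0.1, -1.5], [-0.4, -0.6], [0.2, -0.1], [0.6, 0.2]]
blanktop [[ 0.5721 -0.1219  0.212 ]]
stop [[0.4802 0.1301 0.0345]]
hinge [[0.4587 0.0426 0.061 ]]
ball [[0.4321 0.033  0.1673]]
```

```bash
python3 - <<'E'
from h import *
d=pickle.load(open("c0.pkl","rb"))
def ray(c,u,v,z):
    r=R.from_quat(c["attitude"]).apply([(u-c["cx"])/c["fx"],(v-c["cy"])/c["fy"],1]);e=c["eye"];return (e+r*(z-e[2])/r[2]).round(3)
for u,v in [(173,290),(193,284),(218,322),(239,309)]:print(ray(d["scene"],u,v,0))
for u,v in [(480,147),(487,168),(453,155),(461,179),(418,101),(431,121),(394,120),(410,138)]:print(ray(d["top"],u,v,.2))
p=[.531,-.011,.3461]
for q in [(0,-.175),(0,-.12),(-.12,.075)]:print(q,C(p,[[*q,0]]))
E
```

```text
[ 0.665 -0.281  0.   ]
[ 0.653 -0.246  0.   ]
[ 0.74  -0.187  0.   ]
[ 0.715 -0.153  0.   ]
[ 0.66 -0.29  0.2 ]
[ 0.626 -0.3    0.2  ]
[ 0.648 -0.246  0.2  ]
[ 0.609 -0.257  0.2  ]
[ 0.739 -0.192  0.2  ]
[ 0.705 -0.212  0.2  ]
[ 0.708 -0.152  0.2  ]
[ 0.678 -0.177  0.2  ]
(0, -0.175) [[ 0.59036554 -0.175623    0.        ]]
(0, -0.12) [[ 0.5717078  -0.12388434  0.        ]]
(-0.12, 0.075) [[0.39267328 0.01884492 0.        ]]
```

jog_arm --targets '[[0,[0,0,0.05],0],[0,[0,0,0.05],0],[0,[0,0,0.05],0],[0,[0.035,0.032,0],0],[0,[0.035,0.032,0],0],[0,[0.035,0.032,0],0],[0,[0.035,0.032,0],0],[0,[0.035,0.032,0],0],[0,[0.035,0.032,0],0],[0,[0.035,0.032,0],0],[0,[0.035,0.032,0],0],[0,[0.035,0.032,0],0],[0,[0.035,0.032,0],0],[0,[0.035,0.034,0],0],[0,[0.008,0.01,0],0],[0,[0,0,0],0],[0,[0,0,0],0]]'

```text
time_s: 2.22
eef_pos: [0.5892, -0.1772, 0.3812]
tcp_rot: [0.985, 0.173, -0.0, 0.0]
force: [0.2, -0.5, 0.1]
gripper_width: -0.0002
```

jog_arm --targets '[[0,[0,0,-0.04],0],[0,[0,0,-0.04],0],[0,[0,0,-0.04],0],[0,[0,0,-0.03],0],[0,[0,0,-0.03],0],[0,[0,0,-0.015],0],[0,[0,0,0],0]]'

```text
time_s: 3.1
eef_pos: [0.5889, -0.1767, 0.1854]
tcp_rot: [0.985, 0.173, -0.001, -0.001]
force: [0.0, -0.1, 0.6]
gripper_width: -0.0002
```

```bash
cat > look.py <<'E'
import sys,cv2,numpy as np
from cell import manip,cams
n,cam,x0,y0,x1,y1,k=sys.argv[1],sys.argv[2],*map(int,sys.argv[3:8])
c=cams.camera(cam);f=c["frame"][y0:y1,x0:x1,::-1]
cv2.imwrite(f"pics/{n}.png",cv2.resize(f,None,fx=k,fy=k,interpolation=cv2.INTER_CUBIC))
o=manip.get_obs();print(o["time_s"],o["eef_pos"].round(4),o["force"].round(2))
import pickle;pickle.dump(c,open(n+".pkl","wb"))
E
python3 look.py s1 scene 140 50 410 250 2; python3 look.py t1 top 205 90 485 310 2
```

```text
3.15 [ 0.5899 -0.1769  0.1868] [-0.04  0.02  0.62]
3.2 [ 0.5907 -0.177   0.1877] [ 0.2  -0.81  0.35]
```

View pics/s1.png

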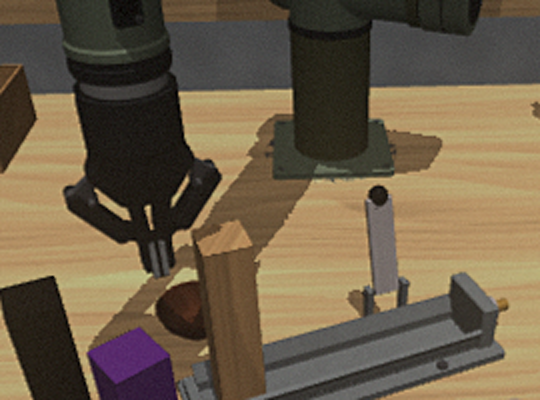

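View pics/t1.png

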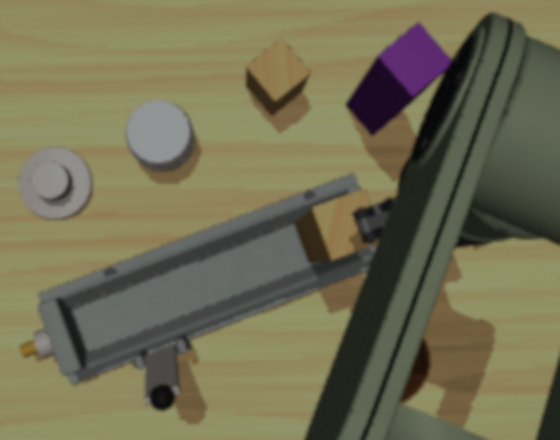

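jog_arm --targets '[[0,[-0.0017,0.0047,0.001],0],[0,[-0.0017,0.0047,0],0],[0,[-0.0014,0.0038,0],0],[0,[-0.001,0.0028,0],0],[0,[-0.001,0.0028,0],0],[0,[-0.001,0.0028,0],0],[0,[-0.001,0.0028,0],0],[0,[-0.001,0.0028,0],0],[0,[-0.001,0.0028,0],0],[0,[-0.001,0.0028,0],0]]'

```text
time_s: 4.45
eef_pos: [0.5782, -0.1432, 0.1873]
tcp_rot: [0.985, 0.174, -0.0, -0.0]
force: [-0.2, -0.4, -0.2]
gripper_width: 0.0003
```

```bash
python3 look.py s2 scene 140 50 410 250 2
```

```text
4.5 [ 0.578  -0.1428  0.1872] [ 0.11 -0.22 -0.36]
```

View pics/s2.png

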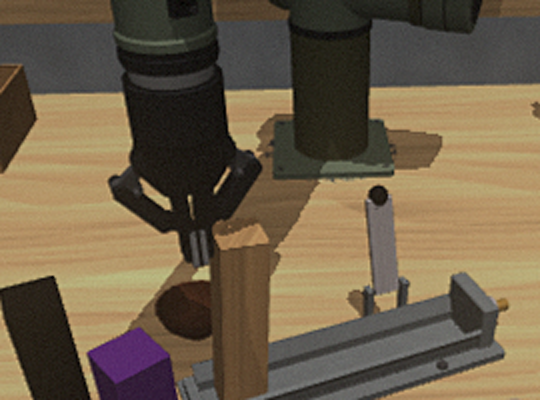

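The finger is touching the blank's back face and its top has moved about 15 px, so it is tilting along the trough. I'll keep pushing.

jog_arm --targets '[[0,[-0.0012,0.0033,0],0],[0,[-0.0014,0.0038,0],0],[0,[-0.0014,0.0038,0],0],[0,[-0.0014,0.0038,0],0],[0,[-0.0014,0.0038,0],0],[0,[-0.0014,0.0038,0],0],[0,[-0.0014,0.0038,0],0],[0,[-0.0014,0.0038,0],0],[0,[-0.0014,0.0038,0],0],[0,[0,0,0],0],[0,[0,0,0],0],[0,[0,0,0],0],[0,[0,0,0],0]]'

```text
time_s: 6.12
eef_pos: [0.5659, -0.1099, 0.1873]
tcp_rot: [0.985, 0.174, 0.0, 0.0]
force: [0.2, 0.1, -0.2]
gripper_width: 0.0003
```

```bash
python3 look.py s3 scene 140 50 410 250 2
```

```text
6.175 [ 0.5659 -0.1098  0.1872] [-0.01  0.48 -0.1 ]
```

View pics/s3.png

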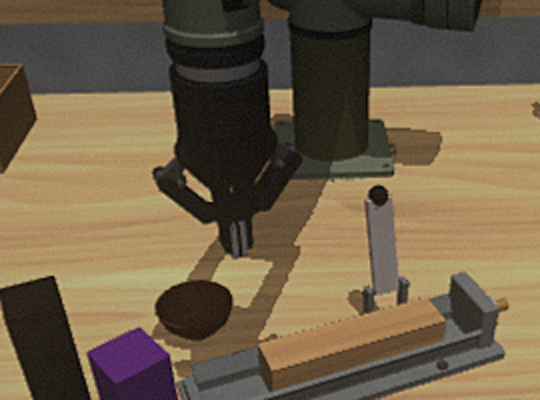

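The blank lies in the trough (foot at about (265,365), head at about (440,315) in the zoom), short of the stop. I'll measure the foot end.

```bash
python3 - <<'E'
import cv2
s=cv2.imread("pics/s3.png")[260:400,160:520]
cv2.imwrite("pics/s3z.png",cv2.resize(s,(792,308),interpolation=cv2.INTER_CUBIC))
from h import *
c=pickle.load(open("s3.pkl","rb"));p=[.531,-.011,.3461]
for y in (-.11,-.1,-.09,-.08,.09,.1,.11,.12):
  q=(proj(c,C(p,[[-.0225,y,.057],[.0225,y,.057]]))-[140,50])*2
  print(y,((q-[160,260])*2.2).round().tolist())
E
```

```text
-0.11 [[169.0, 187.0], [198.0, 249.0]]
-0.1 [[189.0, 182.0], [219.0, 242.0]]
-0.09 [[209.0, 176.0], [240.0, 236.0]]
-0.08 [[229.0, 170.0], [261.0, 230.0]]
0.09 [[547.0, 83.0], [589.0, 135.0]]
0.1 [[564.0, 78.0], [607.0, 130.0]]
0.11 [[581.0, 74.0], [625.0, 125.0]]
0.12 [[599.0, 69.0], [642.0, 120.0]]
```

View pics/s3z.png

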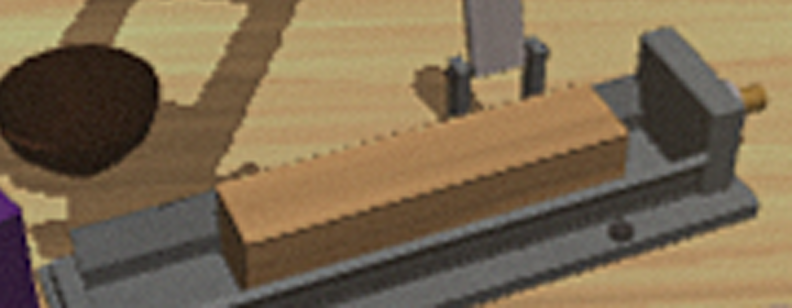

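jog_arm --targets '[[0,[0.005,-0.0125,0],0],[0,[0,0,-0.03],0],[0,[0,0,-0.03],0],[0,[0,0,-0.03],0],[0,[0,0,-0.025],0],[0,[0,0,-0.02],0],[0,[0,0,-0.01],0],[0,[0,0,-0.009],0],[0,[0,0,0],0],[0,[0,0,0],0]]'

```text
time_s: 7.42
eef_pos: [0.5716, -0.1224, 0.0341]
tcp_rot: [0.985, 0.174, 0.001, 0.0]
force: [0.6, -0.0, -0.1]
gripper_width: -0.0
```

```bash
python3 look.py s4 scene 140 50 410 250 2
```

```text
7.475 [ 0.5716 -0.1224  0.0342] [-0.13  0.81 -0.25]
```

View pics/s4.png

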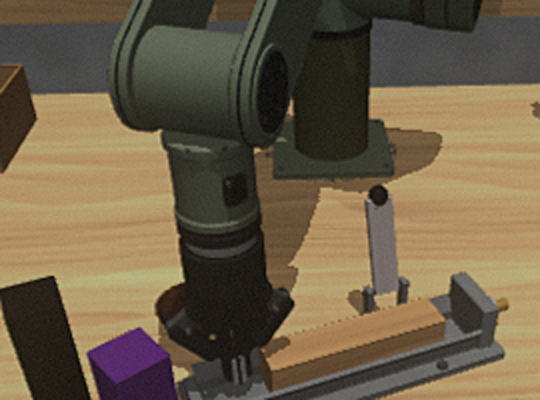

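The finger is in the trough at about (236,370), just behind the foot. I'll push along slowly.

jog_arm --targets '[[0,[-0.001,0.0028,0],0],[0,[-0.001,0.0028,0],0],[0,[-0.001,0.0028,0],0],[0,[-0.001,0.0028,0],0],[0,[-0.001,0.0028,0],0],[0,[-0.001,0.0028,0],0],[0,[-0.001,0.0028,0],0],[0,[-0.001,0.0028,0],0],[0,[-0.001,0.0028,0],0],[0,[-0.001,0.0028,0],0],[0,[-0.001,0.0028,0],0],[0,[-0.001,0.0028,0],0],[0,[-0.001,0.0028,0],0],[0,[-0.001,0.0028,0],0],[0,[-0.001,0.0028,0],0]]'

```text
time_s: 9.35
eef_pos: [0.5558, -0.08, 0.0333]
tcp_rot: [0.985, 0.174, -0.0, -0.0]
force: [0.8, -1.1, -0.4]
gripper_width: 0.0004
```

```bash
python3 look.py s5 scene 220 150 410 270 4
```

```text
9.4 [ 0.5556 -0.0796  0.0332] [ 0.31 -0.29 -0.73]
```

View pics/s5.png

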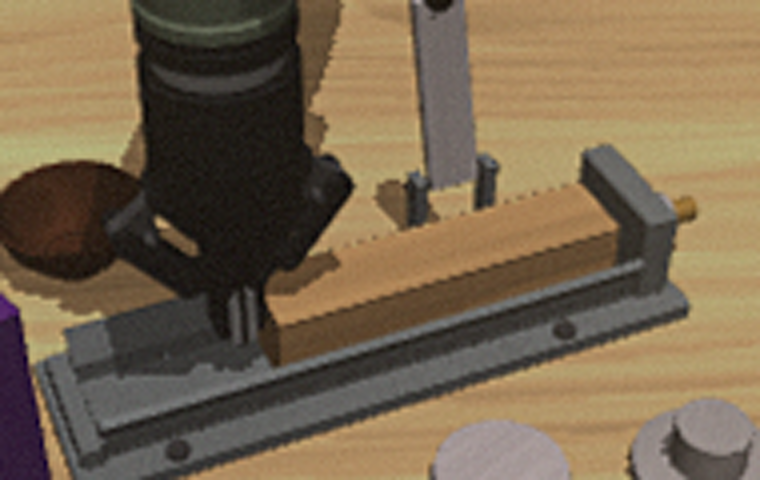

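The head corner is at (617,228) in the zoom, with a gap of about 10 mm left to the stop face. I'll use finer steps.

jog_arm --targets '[[0,[-0.0007,0.0019,0],0],[0,[-0.0007,0.0019,0],0],[0,[-0.0007,0.0019,0],0],[0,[-0.0007,0.0019,0],0],[0,[0,0,0],0]]'

```text
time_s: 10.02
eef_pos: [0.5539, -0.0736, 0.0337]
tcp_rot: [0.985, 0.174, 0.001, 0.001]
force: [1.5, -4.7, -0.8]
gripper_width: -0.0001
```

jog_arm --targets '[[0,[-0.0004,0.001,0],0],[0,[-0.0004,0.001,0],0]]'

```text
time_s: 10.28
eef_pos: [0.5542, -0.0734, 0.0342]
tcp_rot: [0.985, 0.174, 0.002, 0.003]
force: [2.7, -11.1, -0.8]
gripper_width: 0.0001
```

```bash
python3 look.py s6 scene 220 150 410 270 4
```

```text
10.325 [ 0.5542 -0.0734  0.0343] [  3.01 -10.49  -0.65]
```

View pics/s6.png

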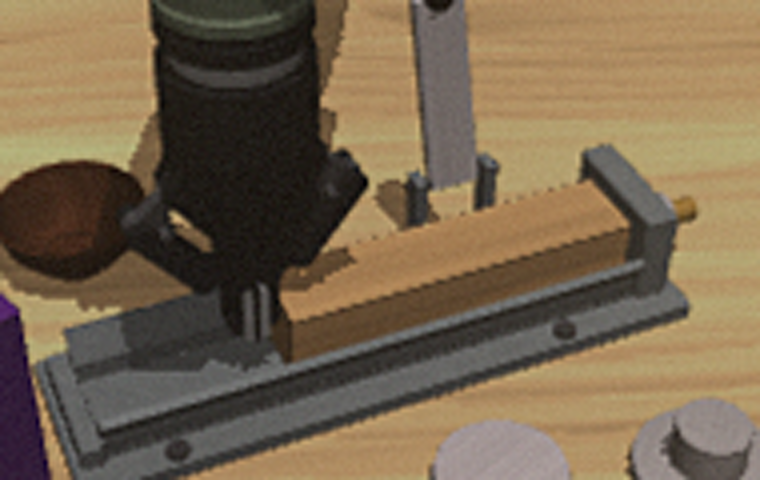

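Force has risen to about 11 N with no further motion, which is what the stop should give. I'll check the head against the stop face before backing off.

```bash
python3 - <<'E'
from h import *
import cv2
c=pickle.load(open("s6.pkl","rb"));p=[.531,-.011,.3461]
for y in (-.05,-.055,.145,.15):
  q=(proj(c,C(p,[[-.0225,y,.057],[.0225,y,.057],[-.037,y,.068],[.037,y,.068],[.037,y,.042]]))-[220,150])*4
  print(y,q.round().tolist())
f=c["frame"][180:235,350:400,::-1]
cv2.imwrite("pics/s6z.png",cv2.resize(f,None,fx=11,fy=11,interpolation=cv2.INTER_CUBIC))
E
```

```text
-0.05 [[262.0, 260.0], [293.0, 313.0], [252.0, 228.0], [302.0, 315.0], [304.0, 353.0]]
-0.055 [[253.0, 263.0], [284.0, 316.0], [243.0, 231.0], [293.0, 318.0], [295.0, 356.0]]
0.145 [[583.0, 172.0], [623.0, 218.0], [572.0, 143.0], [639.0, 217.0], [634.0, 254.0]]
0.15 [[590.0, 170.0], [631.0, 215.0], [579.0, 141.0], [647.0, 215.0], [642.0, 252.0]]
```

View pics/s6z.png

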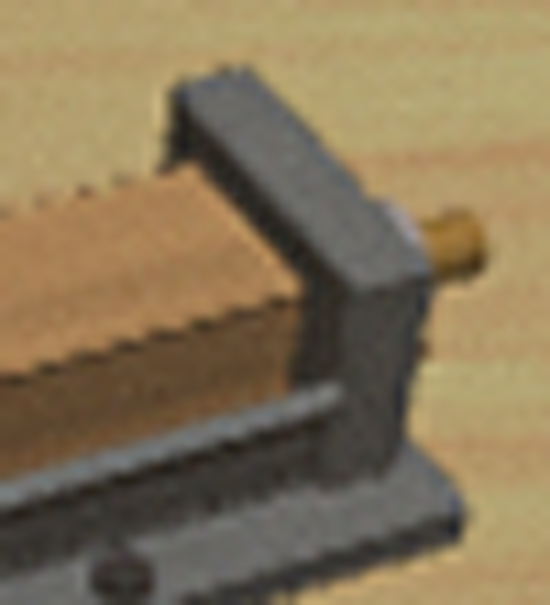

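Head corner is at (629,227), against (630,224) predicted for home relative to the stop's corner, so it is seated within about 1 mm. I'll add one slightly firmer press, still well under 25 N, to square it up, then back away.

jog_arm --targets '[[0,[-0.0003,0.0007,0],0],[0,[0,0,0],0],[0,[0,0,0],0]]'

```text
time_s: 10.7
eef_pos: [0.5543, -0.0734, 0.0345]
tcp_rot: [0.985, 0.174, 0.002, 0.003]
force: [2.5, -11.1, -0.4]
gripper_width: -0.0
```

jog_arm --targets '[[0,[0.001,-0.003,0],0],[0,[0.0045,-0.0125,0],0],[0,[0.0045,-0.0125,0],0],[0,[0,0,0.04],0],[0,[0,0,0.05],0],[0,[0,0,0.05],0],[0,[0,0,0.05],0],[0,[0,0,0.05],0],[0,[0,0,0],0]]'

```text
time_s: 11.82
eef_pos: [0.5651, -0.0992, 0.2795]
tcp_rot: [0.985, 0.174, 0.005, 0.003]
force: [0.8, -0.3, -0.2]
gripper_width: -0.0002
```

```bash
python3 look.py s7 scene 220 150 410 270 4; python3 look.py t7 top 205 165 415 305 3
```

```text
11.875 [ 0.5634 -0.0986  0.2761] [-0.13  0.28 -0.78]
11.925 [ 0.5621 -0.0981  0.2736] [ 0.03 -0.3  -0.91]
```

View pics/s7.png

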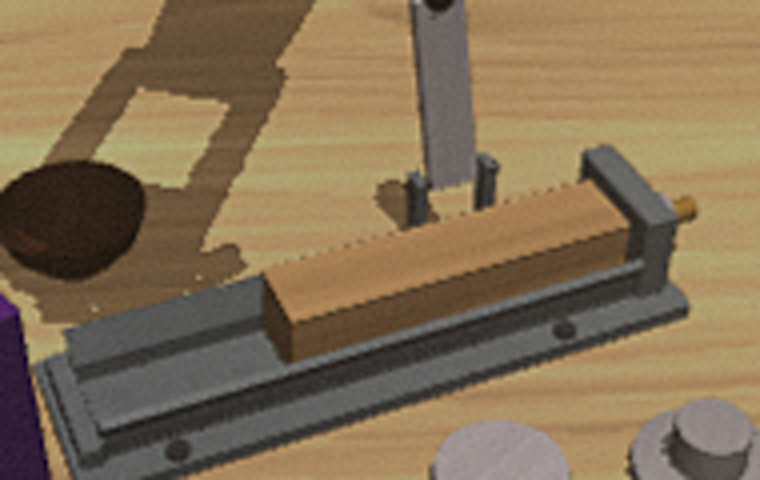

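View pics/t7.png

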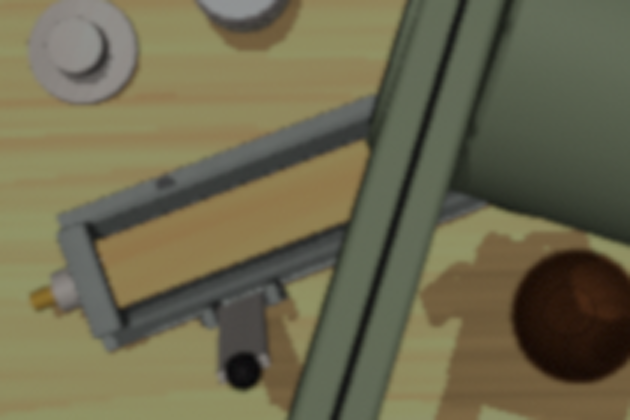

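The blank is home: its foot corners are at (262,272) and (292,322), matching foot y = -50 mm, and both views show the head against the stop. Next is the keeper, approached from the robot's side.

jog_arm --targets '[[0,[-0.029,0.019,0],0],[0,[-0.029,0.019,0],0],[0,[-0.029,0.019,0],0],[0,[-0.029,0.019,0],0],[0,[-0.029,0.019,0],0],[0,[-0.029,0.019,0],0],[0,[0,0,0],0],[0,[0,0,0],0]]'

```text
time_s: 12.92
eef_pos: [0.3877, 0.016, 0.2722]
tcp_rot: [0.985, 0.174, -0.001, -0.0]
force: [-0.3, -0.2, -0.2]
gripper_width: 0.0002
```

jog_arm --targets '[[0,[0,0,-0.03],0],[0,[0,0,-0.03],0],[0,[0,0,-0.03],0],[0,[0,0,-0.025],0],[0,[0,0,-0.015],0],[0,[0,0,0],0],[0,[0,0,0],0]]'

```text
time_s: 13.8
eef_pos: [0.3889, 0.0158, 0.1441]
tcp_rot: [0.985, 0.174, 0.001, 0.0]
force: [0.6, -0.5, 0.5]
gripper_width: -0.0001
```

```bash
python3 look.py s8 scene 220 60 420 200 4;python3 look.py w8 wrist 0 0 640 400 1
```

```text
13.85 [0.3891 0.0158 0.1443] [0.43 0.33 0.05]
13.9 [0.3891 0.0159 0.1444] [-0.18 -0.26 -0.28]
```

View pics/s8.png

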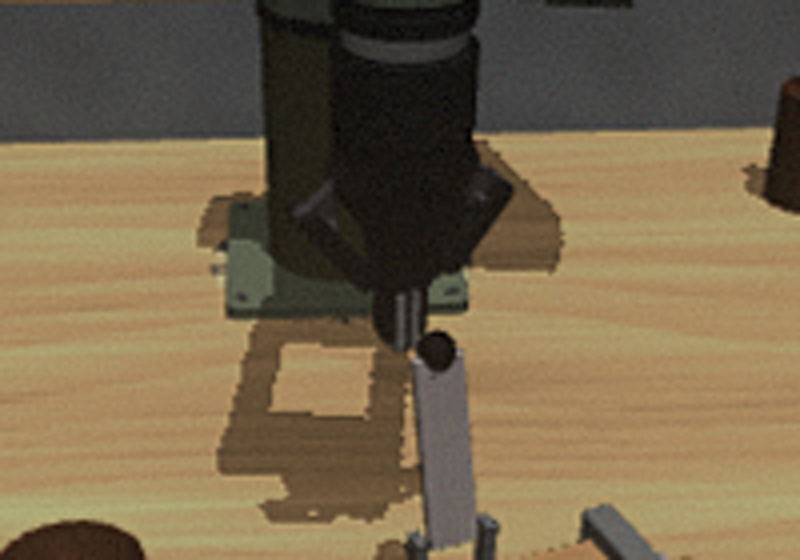

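View pics/w8.png

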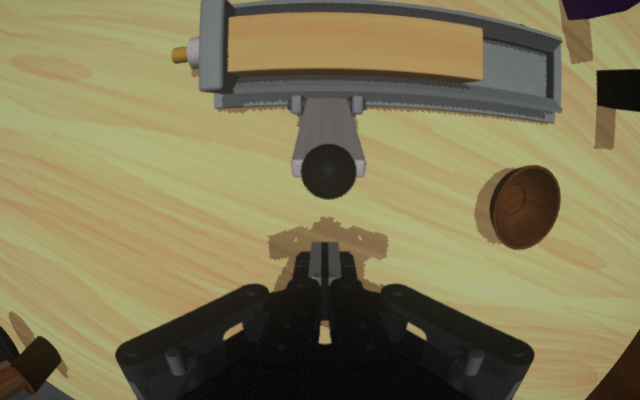

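The wrist view shows the fingers (325,245) in line with the keeper ball (328,170), and the blank's head flush to the stop. I'll push across.

jog_arm --targets '[[0,[0.0038,0.0014,0],0],[0,[0.0038,0.0014,0],0],[0,[0.0038,0.0014,0],0],[0,[0.0038,0.0014,0],0],[0,[0.0038,0.0014,0],0],[0,[0.0038,0.0014,0],0],[0,[0.0038,0.0014,0],0],[0,[0.0038,0.0014,0],0],[0,[0.0038,0.0014,0],0],[0,[0.0038,0.0014,0],0],[0,[0.0038,0.0014,0],0],[0,[0.0038,0.0014,0],0],[0,[0.0038,0.0014,0],0],[0,[0.0038,0.0014,0],0],[0,[0.0038,0.0014,0],0],[0,[0.0038,0.0014,0],0],[0,[0.0038,0.0014,0],0]]'

```text
time_s: 16.02
eef_pos: [0.4528, 0.04, 0.1433]
tcp_rot: [0.985, 0.174, 0.0, -0.0]
force: [-0.2, 0.6, -0.2]
gripper_width: 0.0
```

```bash
python3 look.py s9 scene 220 60 420 200 4
```

```text
16.075 [0.4533 0.0401 0.1434] [-0.23 -0.53 -0.16]
```

View pics/s9.png

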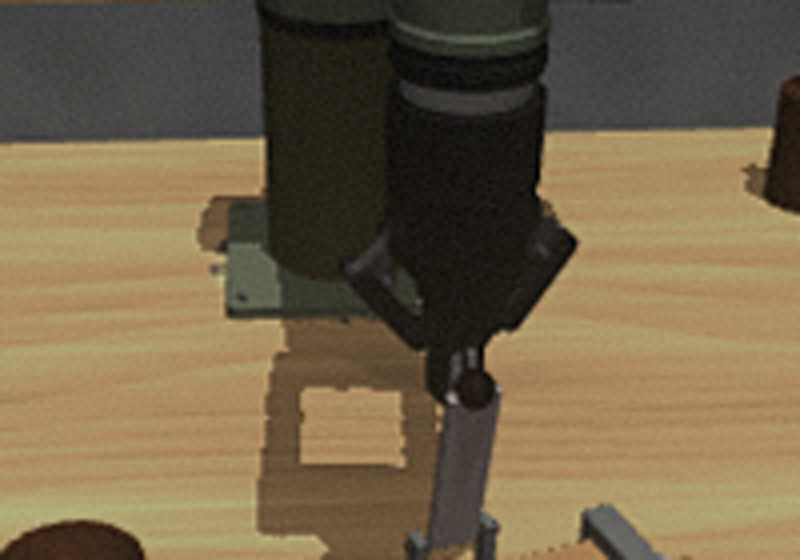

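The keeper is moving with the finger, ball at (472,388), and is about upright. I'll keep going until it falls.

jog_arm --targets '[[0,[0.0038,0.0014,0],0],[0,[0.0038,0.0014,0],0],[0,[0.0038,0.0014,0],0],[0,[0.0038,0.0014,0],0],[0,[0.0038,0.0014,0],0],[0,[0.0038,0.0014,0],0],[0,[0.0038,0.0014,0],0],[0,[0,0,0],0],[0,[0,0,0],0],[0,[0,0,0],0]]'

```text
time_s: 17.32
eef_pos: [0.479, 0.0497, 0.1432]
tcp_rot: [0.985, 0.174, -0.0, -0.0]
force: [-0.5, -0.2, 0.4]
gripper_width: -0.0003
```

```bash
python3 look.py s10 scene 230 110 420 250 4
```

```text
17.375 [0.479  0.0497 0.1433] [-0.39  0.23 -0.14]
```

View pics/s10.png

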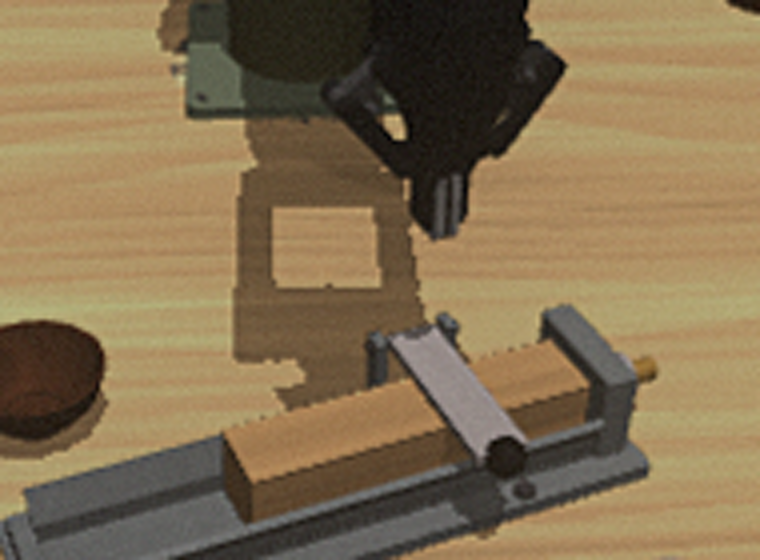

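The keeper lies across the blank, ball at (505,455). I'll raise the arm, back off, and make a final check.

jog_arm --targets '[[0,[0,0,0.04],0],[0,[0,0,0.05],0],[0,[0,0,0.05],0],[0,[-0.01,-0.04,0.03],0],[0,[-0.01,-0.05,0],0],[0,[-0.01,-0.05,0],0],[0,[0,-0.05,0],0],[0,[0,-0.05,0],0],[0,[0,-0.05,0],0],[0,[0,0,0],0],[0,[0,0,0],0],[0,[0,0,0],0]]'

```text
time_s: 18.88
eef_pos: [0.4492, -0.239, 0.3133]
tcp_rot: [0.985, 0.175, 0.0, -0.0]
force: [-0.2, 0.1, -0.2]
gripper_width: 0.0001
```

```bash
python3 look.py s11 scene 120 130 420 330 2;python3 look.py t11 top 175 85 495 305 2; python3 - <<'E'
from h import *
c=pickle.load(open("s11.pkl","rb"));p=[.531,-.011,.3461]
a=1.83-.26;b=[-.05+.11*np.sin(a),.075,.061+.11*np.cos(a)]
print("pred ball",(proj(c,C(p,[b]))-[120,130])*2, "pred foot",((proj(c,C(p,[[-.0225,-.05,.057],[.0225,-.05,.057]]))-[120,130])*2).tolist())
E
```

```text
18.925 [ 0.4493 -0.239   0.3134] [-0.14  0.55  0.2 ]
18.975 [ 0.4493 -0.2391  0.3135] [ 0.78 -0.19 -0.27]
pred ball [[472.42482969 183.72540288]] pred foot [[331.1167385512591, 170.08637327887993], [346.34795754476056, 196.62539212081492]]
```

View pics/s11.png

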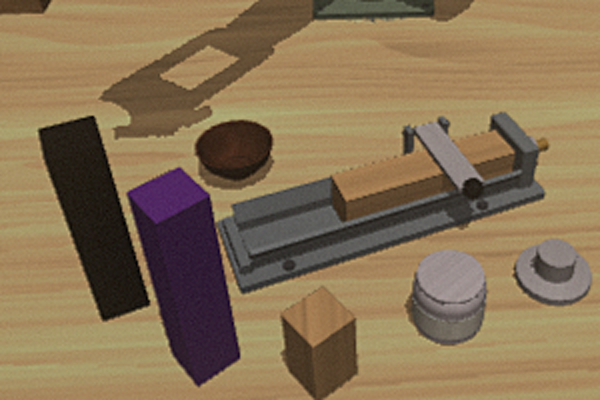

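View pics/t11.png

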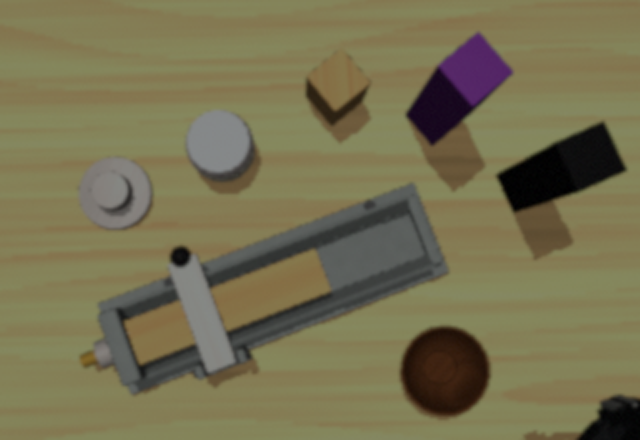

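The blank's head is flush with the stop and its foot hasn't moved since the push. The ball is at (473,187), against (472,184) predicted for a level keeper, and the bystanders are where they started.

```bash
python3 -c "
from cell import manip
print(manip.finish_job())"
```

```text
the job is handed in; nothing more can be done
None
```

The cradle is loaded and the job is handed in at about 19 s of the 53 s allowed. With the fingers shut, I tipped the blank into the trough and pushed its foot until it seated against the stop, at about 11 N. I then flipped the keeper over so it fell across the blank, and moved the arm clear.

- **Blank:** in the camera views the head is flush with the stop. The foot matches the fully home position to about 1–2 mm along the trough, and it did not move when the keeper came down. One head corner, on the robot's side, measured about 2.5 mm off. I put that down to an unclear corner in the picture, since the pressing force and both other views showed it home.
- **Keeper:** the ball was at pixel (473,187), against (472,184) predicted for a level bar lying on the blank.
- **Other things:** by eye, the offcut, tin, faceplate, dish and the black and purple look-alikes stand where they were. The force reading was near zero with the robot clear.

The first camera fit was off by 1–3 pixels. I allowed for small calibration errors, which brought it to within about 2 pixels.

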